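Set the tension screw of the swing-arm lamp

ROBOT

A 6-joint arm with a two-finger parallel gripper is mounted at the origin on the work surface. World frame = base frame: x ahead of the robot, y to its left, z up, the work surface at z = 0. Lengths are in m, angles in rad, forces in N, time in s.
With the tool pointing down it reaches from about 0.325 to 0.775 m from the base axis. Payload 5.5 kg.
Tool frame: the origin (TCP) lies midway between the tips of the shut fingers; the grasp point (between the pads) lies 19 mm behind it; z points along the fingers, y is the line along which they close (so a half turn about z gives the same grasp; the last joint's range is limited). The gripper opens to 88 mm and grips with 3 to 60 N. Pads are 20 mm wide; open, the fingers measure 115 mm over their backs; the gripper's body (75 mm by 178 mm) begins 61 mm behind the grasp point.
Start: joints at [1.148, 0.091, 1.231, -0, 1.82, -0.057], TCP at [0.215, 0.56, 0.189] pointing down, gripper open.
Joint ranges: [-2.87, 2.87], [-0.86, 2.18], [0.17, 2.46], [-1.51, 4.65], [0.06, 2.69], [-2.65, 2.65]. Speed limits (rad/s): [2.57, 2.57, 3.01, 3.14, 3.14, 3.14].

INTERFACE

Orientations are given as a unit quaternion [w, x, y, z].
In Python, from cell import monitor, capture, camera_info, ticket gives the robot as it stands.
- The arm moves only by the tool play_rows, never from a script. Its argument "commands" is a list of rows, each a list of 3 entries, a list of its own where there are three numbers: the closure, from 0 (fully open) to 1 (shut), then the shift along the world's x, y, z as a fraction of full scale, then the turn, a rotation vector about the world's x, y, z as a fraction of full scale. A call has 1 to 20 rows; each row is the pose to reach, as a shift and turn from the pose commanded when the call began, turning the shorter way round; what a row does not reach only later rows make up. Full scale, the value 1, is 250 mm for a shift and 180 degrees for a turn. A row lasts 1/12 s, in which the tool goes at most 41.7 mm and 7.16 degrees, less where a joint would pass 70% of its speed; a pose out of reach is approached as far as the arm can. A call with a number of a shift or a turn outside -1 to 1 is refused whole. A call with a gripper value outside its range is refused whole. The fingers move at their own pace and stop on an object; the grip force is fixed at half the most. Time passes only in rows, so rows that repeat a pose let the fingers close. It gives the time, the measured TCP pose, the force, the opening and the grip force at its end, in the units of the state.
- monitor.get_obs(): the state, without advancing time (a new reading comes with each control period).
- capture(name): name is "side" or "top"; returns the picture (420x560x3 uint8, red, green, blue); there is no depth.
- camera_info(name): a dict with "camera_matrix" (3x3 intrinsics, pixels), "rvec" (rotation vector, rad) and "tvec" (3), from world to camera coordinates, as OpenCV has them. Camera axes: x right, y down, z forward; pixel columns grow to the right and rows downward; lengths in m; the calibration is good to about 2 mm. A picture is of the moment at which its call begins. camera_info takes no time and is no camera call.
- ticket.close_job(): hands the job in; it is judged then, once.
The state is a dict: "clock": time; "q": joint angles; "joint_velocities": joint speeds; "tau": joint torques, N m; "eef_pos": TCP position; "ee_rot": TCP orientation; "ft_force": force on the tool from outside, world axes, zero at the start; "ft_torque": the same for the moment, N m; "gripper_width": opening from 0.0 (shut) to 1.0 (fully open); "grip_force": force on a finger pad.
Only numpy, scipy, OpenCV 4.12 (cv2) and the standard library are available. Lean on these libraries where they do the work, as an engineer would, in place of code of your own. Each camera call takes 0.05 s, during which the arm holds its last target. There are 200 camera calls.

TASK

The elbow of the clamp-on swing-arm lamp needs its drag set: turn the tension knob on top of the elbow clockwise until the screw bottoms, stopping as soon as you feel it so that the brass bush it runs in is not twisted round. Then back the screw off by a quarter of a turn from where it bottomed and let go, leaving the props on the table where they are.

Things in the scene. Friction and masses are not known exactly. Their poses are not given: they have to be found in the camera images.
- knob (a point): Centre of the tension knob's upright bar grip: ivory, 42 mm long (x axis), 12 mm wide (y), 24 mm tall, same both ways round, on a stem 18 mm thick, 19 mm tall above the brass bush. z is the vertical turning axis. Turns in place without rising, running drag 0.04 N m; clockwise from above tightens. Starts 0.11 to 0.35 turn short of bottoming; how the bar points when bottomed differs every time.
- bush_tab (a point): End of the small tab on the brass bush (30 mm wide, 8 mm tall, directly below the knob, top 30 mm below the knob's centre), 21 mm from the knob's axis. The screw runs in this bush and bottoms hard in it. The bush is only pressed into the elbow: it must stay put, but slips round if the bottomed screw is turned on with more than about 0.35 N m.
- shoe_face (a point): Centre of the underside of the friction shoe, a thin cork disc inside the elbow beneath the screw. The screw drives it: 1.5 mm down per turn clockwise, up again when backed off. It lies 0.15 to 0.55 mm above the elbow disc at the start and reaches it when the screw bottoms.
- elbow_disc (a point): Centre of the top face of the elbow disc (42 mm diameter, fixed), below the knob and the shoe, 93.5 mm above the table. x points along the lamp's steel lower arm (22 mm wide, 200 mm long, its top 112 mm above the table, fixed), from the elbow to the clamp post; a second steel arm lies folded below it.
- teacup_mid (a point): Middle of a white china teacup, 82 mm wide, 60 mm tall, standing on the table. A bystander.
- goblet_mid (a point): Middle of a pewter goblet, 72 mm wide, 140 mm tall, standing on the table. A bystander.
- candlestick_mid (a point): Middle of a brass candlestick, 96 mm wide at the foot, 190 mm tall, standing on the table. A bystander.
- mirror_mid (a point): Middle of a wooden hand mirror lying on the table, 230 mm long along its y axis, 110 mm wide, 14 mm thick. A bystander.

How it is judged:
By the outcome, as a careful person would: the job done as asked, in the order asked, and still so for the second after the job is handed in, with the robot touching nothing.
It also fails if it takes over 72 s, if anything falls off the work surface, if the arm or the gripper's body presses on something with over 40 N, if the wrist force passes 120 N, or if a joint passes its speed limit or range.

## Working session

There is one attempt and no reset: what is moved stays moved. The work goes in short steps, Python scripts to look and compute and a tool call to move; the robot and the scene stay as the last step left them, time stands still between calls to the robot, and variables do not carry over. Pictures are saved under pics/ and viewed, at most 10 in all, crops included, and the job is handed in when it is done.

Besides the shell and the picture viewer there is one more tool, called after ">>>" by a JSON object that holds its "op" and its "data", one argument or row to a line. play_rows: Moves the arm, as the interface text tells. Its arguments: {"type":"object","properties":{"commands":{"type":"array","items":{"type":"array"}}},"required":["commands"]}

```bash
mkdir -p pics; cat > h.py <<'E'
import numpy as np, cv2
from cell import monitor, capture, camera_info, ticket
def cam(n):
    c=camera_info(n); R=cv2.Rodrigues(np.array(c["rvec"],float))[0]
    return np.array(c["camera_matrix"],float),R,np.array(c["tvec"],float).ravel()
def ray(n,u,v,z):
    K,R,t=cam(n); d=R.T@np.linalg.solve(K,[u,v,1]); o=-R.T@t
    return o+d*(z-o[2])/d[2]
def proj(n,p):
    K,R,t=cam(n); q=K@(R@np.array(p)+t); return q[:2]/q[2]
def snap(n,f):
    im=capture(n); cv2.imwrite(f"pics/{f}.png",cv2.cvtColor(np.asarray(im),cv2.COLOR_RGB2BGR)); return np.asarray(im)
E
python3 - <<'E'
from h import *
a=snap("top","t0");b=snap("side","s0")
for n in("top","side"):
    K,R,t=cam(n);print(n,K[0,0],-R.T@t,R[2])
print(monitor.get_obs())
E
```

```text
top 432.39701930803403 [0.35045838 0.04252388 1.21142756] [ 0.19298442  0.02908192 -0.98077074]
side 476.00057231162674 [ 0.30996153 -0.83610546  0.698316  ] [ 0.23802315  0.8211763  -0.51866604]
{'clock': 0.1, 'q': array([ 1.14831324e+00,  9.18044516e-02,  1.23178770e+00, -5.63377364e-05,
        1.81980265e+00, -5.66802061e-02]), 'joint_velocities': array([ 0.00017384, -0.00125036, -0.00345533,  0.00062521, -0.00169794,
       -0.00065156]), 'tau': array([ 1.60854583e-03, -4.47860599e+01, -4.07566917e+01,  6.99858321e-02,
        2.84729444e-02, -1.55058374e-04]), 'eef_pos': array([0.21449169, 0.55999139, 0.18789495]), 'ee_rot': array([-1.87295902e-04,  1.81890109e-01,  9.83318451e-01, -8.81819917e-04]), 'ft_force': array([ 0.01047515, -0.58760414,  0.57504165]), 'ft_torque': array([-0.0394654 ,  0.00358627,  0.04610314]), 'grip_force': 0.0, 'gripper_width': 0.9983541204118118}
```

View pics/t0.png

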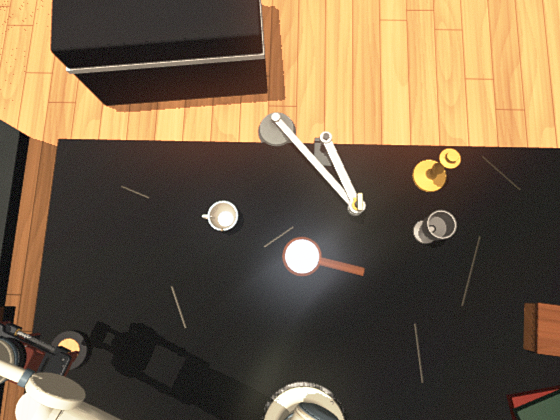

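View pics/s0.png

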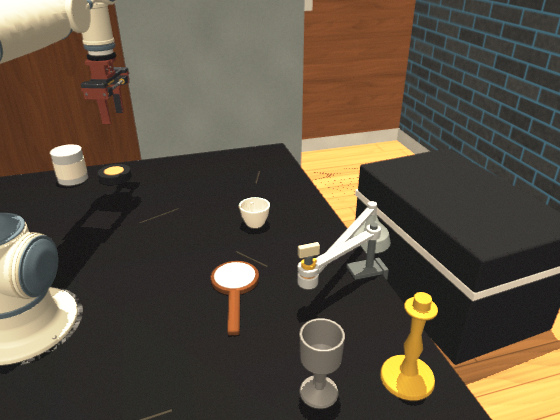

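```bash
python3 - <<'E'
import cv2,numpy as np
a=cv2.imread("pics/t0.png")[180:230,330:390];b=cv2.imread("pics/s0.png")[230:295,280:345]
a=cv2.resize(a,(400,333),interpolation=cv2.INTER_NEAREST);b=cv2.resize(b,(390,390),interpolation=cv2.INTER_NEAREST)
o=np.zeros((390,800,3),np.uint8);o[:333,:400]=a;o[:,405:795]=b;cv2.imwrite("pics/c0.png",o)
E
```

```text
(no output)
```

View pics/c0.png

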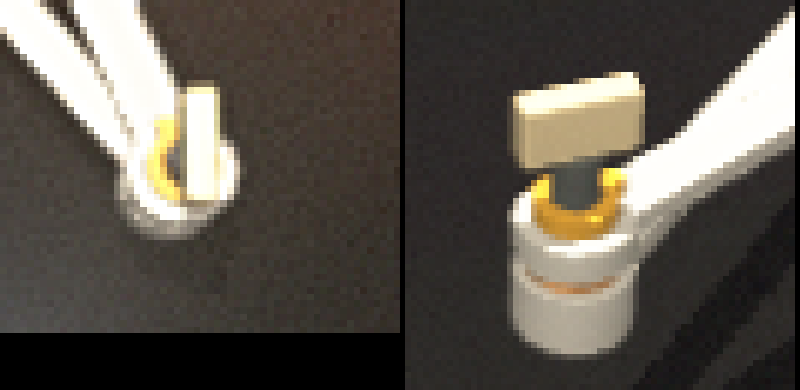

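```bash
python3 - <<'E'
from h import *
P=[np.array(cam(n)[0]@np.c_[cam(n)[1],cam(n)[2]]) for n in("top","side")]
X=cv2.triangulatePoints(P[0],P[1],np.array([360.3,201.4]),np.array([308.7,244.6]));X=(X[:3]/X[3]).ravel()
print(X,proj("top",X),proj("side",X))
z=X[2]
f=lambda u,v:ray("top",u/6.667+330,v/6.667+180,z)
s=lambda u,v:ray("side",(u-405)/6+280,v/6+230,z)
for a,b in((f(200,88),f(204,197)),(f(187,88),f(190,197)),(s(634,74),s(512,93)),(s(642,83),s(522,100))):
    d=a-b;print(a,b,np.linalg.norm(d),np.degrees(np.arctan2(d[1],d[0])))
# props, elbow to post
print(ray("top",327,136,.11), ray("top",357,205,.11), ray("top",279,117,.2))
E
```

```text
[ 0.57227907 -0.12483536  0.16414171] [360.39279261 200.95105543] [308.23526523 244.71984988]
[ 0.591837   -0.12401881  0.16414171] [ 0.55073584 -0.1251685   0.16414171] 0.04111723362577708 1.6022632132710928
[ 0.59172823 -0.1192199   0.16414171] [ 0.5506147  -0.12003904  0.16414171] 0.04112168543731462 1.141410340471628
[ 0.59352269 -0.12276541  0.16414171] [ 0.55213413 -0.1215397   0.16414171] 0.04140670021473861 -1.6963093809844145
[ 0.59424716 -0.12828924  0.16414171] [ 0.55400588 -0.12615188  0.16414171] 0.040297993346743985 -3.0403250250755254
[ 0.75920992 -0.04596864  0.11      ] [ 0.57284441 -0.12466843  0.11      ] [0.77323208 0.08059598 0.2       ]
```

>>> {"op": "play_rows", "data": {
  "commands": [
    [0,[0.476,-0.911,0.16],[0,0,0.117]],
    [0,[0.476,-0.911,0.16],[0,0,0.117]],
    [0,[0.476,-0.911,0.16],[0,0,0.117]],
    [0,[0.476,-0.911,0.16],[0,0,0.117]],
    [0,[0.476,-0.911,0.16],[0,0,0.117]],
    [0,[0.476,-0.911,0.16],[0,0,0.117]],
    [0,[0.476,-0.911,0.16],[0,0,0.117]],
    [0,[0.476,-0.911,0.16],[0,0,0.117]],
    [0,[0.476,-0.911,0.16],[0,0,0.117]],
    [0,[0.476,-0.911,0.16],[0,0,0.117]],
    [0,[0.476,-0.911,0.16],[0,0,0.117]],
    [0,[0.476,-0.911,0.16],[0,0,0.117]]
  ]
}}

```text
clock: 1.1
eef_pos: [0.3328, 0.3336, 0.2283]
ee_rot: [-0.001, -0.002, 1.0, -0.0]
ft_force: [-0.4, 0.1, -0.3]
gripper_width: 1.0
grip_force: 0.0
```

>>> {"op": "play_rows", "data": {
  "commands": [
    [0,[0.476,-0.911,0],[0,0,0]],
    [0,[0.476,-0.911,0],[0,0,0]],
    [0,[0.476,-0.911,0],[0,0,0]],
    [0,[0.476,-0.911,0],[0,0,0]],
    [0,[0.476,-0.911,0],[0,0,0]],
    [0,[0.476,-0.911,0],[0,0,0]],
    [0,[0.476,-0.911,0],[0,0,0]],
    [0,[0.476,-0.911,0],[0,0,0]],
    [0,[0.476,-0.911,0],[0,0,0]],
    [0,[0.476,-0.911,0],[0,0,0]],
    [0,[0.476,-0.911,0],[0,0,0]],
    [0,[0.476,-0.911,0],[0,0,0]]
  ]
}}

```text
clock: 2.1
eef_pos: [0.4522, 0.1063, 0.2291]
ee_rot: [0.0, -0.002, 1.0, 0.0]
ft_force: [-0.1, 0.3, -0.7]
gripper_width: 0.998
grip_force: 0.0
```

>>> {"op": "play_rows", "data": {
  "commands": [
    [0,[0.476,-0.911,0],[0,0,0]],
    [0,[0.476,-0.911,0],[0,0,0]],
    [0,[0.476,-0.911,0],[0,0,0]],
    [0,[0.476,-0.911,0],[0,0,0]],
    [0,[0.476,-0.911,0],[0,0,0]],
    [0,[0.476,-0.911,0],[0,0,0]],
    [0,[0.476,-0.911,0],[0,0,0]],
    [0,[0.476,-0.911,0],[0,0,0]],
    [0,[0.476,-0.911,0],[0,0,0]],
    [0,[0.476,-0.911,0],[0,0,0]],
    [0,[0.476,-0.911,-0.16],[0,0,0]],
    [0,[0.476,-0.911,-0.2],[0,0,0]],
    [0,[0.476,-0.911,-0.2],[0,0,0]],
    [0,[0.476,-0.911,-0.2],[0,0,0]]
  ]
}}

```text
clock: 3.27
eef_pos: [0.5711, -0.1217, 0.1793]
ee_rot: [-0.0, -0.002, 1.0, 0.0]
ft_force: [-0.5, 0.4, 0.5]
gripper_width: 1.001
grip_force: 0.0
```

```bash
python3 - <<'E'
from h import *
a=snap("top","t1");b=snap("side","s1")
a=cv2.imread("pics/t1.png")[165:225,330:390];b=cv2.imread("pics/s1.png")[210:275,275:340]
o=np.zeros((390,785,3),np.uint8);o[:390,:390]=cv2.resize(a,(390,390),interpolation=0);o[:,395:785]=cv2.resize(b,(390,390),interpolation=0);cv2.imwrite("pics/c1.png",o)
s=monitor.get_obs();print(s)
E
```

```text
{'clock': 3.3667, 'q': array([-2.69027975e-01,  4.62043891e-02,  1.29102253e+00,  1.53504510e-05,
        1.80135096e+00, -1.84244031e+00]), 'joint_velocities': array([-7.58805252e-03,  8.06497964e-04, -1.06444898e-02,  3.17198315e-05,
       -4.44020339e-03, -1.28807013e-04]), 'tau': array([ 1.14888435e-01, -4.15718651e+01, -3.94344306e+01, -2.38008541e-02,
        7.10404152e-02,  2.83530775e-03]), 'eef_pos': array([ 0.57215413, -0.12247516,  0.18135692]), 'ee_rot': array([ 1.45463237e-03, -1.30976844e-03,  9.99998006e-01, -3.95356562e-04]), 'ft_force': array([-0.23098062,  0.2788381 ,  1.32777025]), 'ft_torque': array([ 0.01119332, -0.0352212 , -0.01240003]), 'grip_force': 0.0, 'gripper_width': 1.0029027487595652}
```

View pics/c1.png

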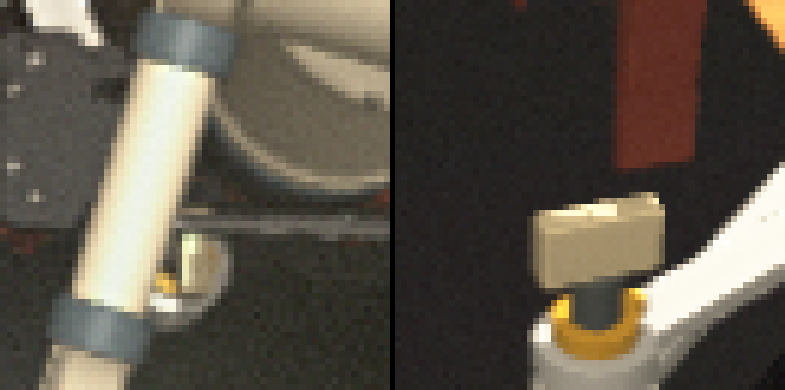

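```bash
python3 - <<'E'
from h import *
for y in(-.166,-.180):print(proj("side",[.572,y,.1815]))
print(proj("side",[.572,-.1235,.164]))
E
```

```text
[315.66010836 249.38630408]
[318.28092168 253.69487382]
[307.87129563 244.4225994 ]
```

```bash
python3 - <<'E'
from h import *
for y in(-.078,-.066):print(proj("side",[.572,y,.1815]))
for x in (.52,.62):print(proj("side",[x,-.1225,.1815]))
b=cv2.imread("pics/s1.png")[60:300,180:460];cv2.imwrite("pics/c2.png",cv2.resize(b,(700,600)))
E
```

```text
[300.63436491 224.6842533 ]
[298.76015366 221.60308386]
[282.03771138 241.11256215]
[331.22967555 232.70994956]
```

View pics/c2.png

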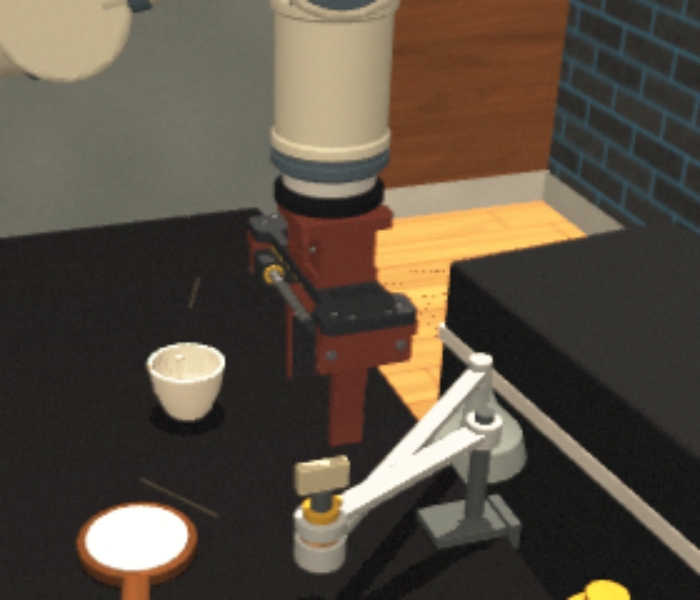

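>>> {"op": "play_rows", "data": {
  "commands": [
    [0.65,[0,0,0],[0,0,0]],
    [0.65,[0,0,0],[0,0,0]],
    [0.65,[0,0,0],[0,0,0]],
    [0.65,[0,0,0],[0,0,0]],
    [0.65,[0,0,0],[0,0,0]],
    [0.65,[0,0,0],[0,0,0]],
    [0.65,[0,0,0],[0,0,0]],
    [0.65,[0,0,0],[0,0,0]]
  ]
}}

```text
clock: 4.03
eef_pos: [0.5716, -0.123, 0.1788]
ee_rot: [-0.0, -0.001, 1.0, 0.0]
ft_force: [0.1, -0.6, -0.4]
gripper_width: 0.432
grip_force: 0.0
```

```bash
python3 - <<'E'
from h import *
s=monitor.get_obs();print(s["eef_pos"],s["gripper_width"])
x,y,z=s["eef_pos"]
for d in(-.015,.015):print(proj("side",[x,y+d,z]))
snap("side","s2")
b=cv2.imread("pics/s2.png")[190:290,260:380];cv2.imwrite("pics/c3.png",cv2.resize(b,(720,600),interpolation=0))
E
```

```text
[ 0.57159989 -0.12295942  0.17884117] 0.4316577163360472
[310.37218748 242.27150355]
[305.26141832 233.82766315]
```

View pics/c3.png

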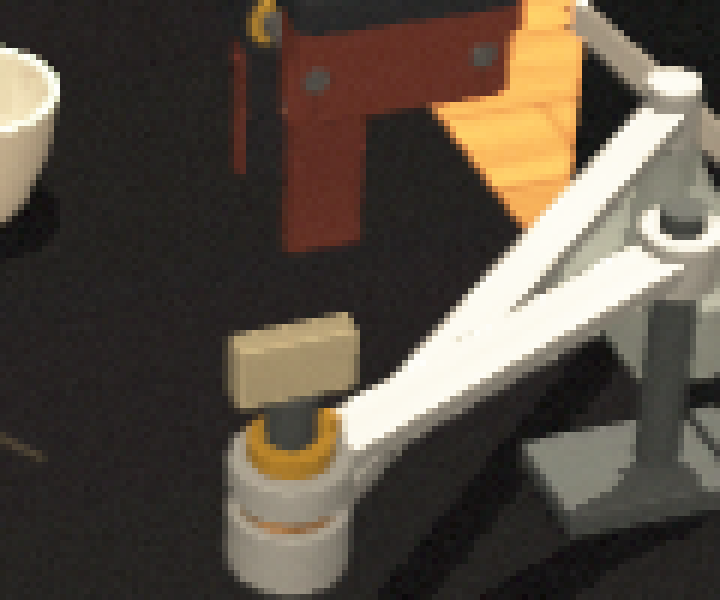

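```bash
python3 - <<'E'
from h import *
for p in([.535,-.033,.26],[.535,-.211,.26],[.609,-.033,.26],[.609,-.211,.26],[.572,-.123,.164],[.572,-.123,.26]):print(p,proj("top",p),proj("side",p))
snap("top","t2")
b=cv2.imread("pics/t2.png")[110:260,280:460];cv2.imwrite("pics/c4.png",cv2.resize(b,(720,600),interpolation=0))
E
```

```text
[0.535, -0.033, 0.26] [326.0597137  207.60992971] [276.37156527 182.3624104 ]
[0.535, -0.211, 0.26] [406.31344153 209.45747431] [305.6083976  229.97923707]
[0.609, -0.033, 0.26] [326.30227473 175.58103871] [311.73172087 177.4204068 ]
[0.609, -0.211, 0.26] [405.38259911 177.23160294] [346.70072439 223.11434262]
[0.572, -0.123, 0.164] [359.63600422 201.05679609] [307.78680644 244.28022058]
[0.572, -0.123, 0.26] [366.35462676 192.35938442] [309.13584449 201.50390612]
```

View pics/c4.png

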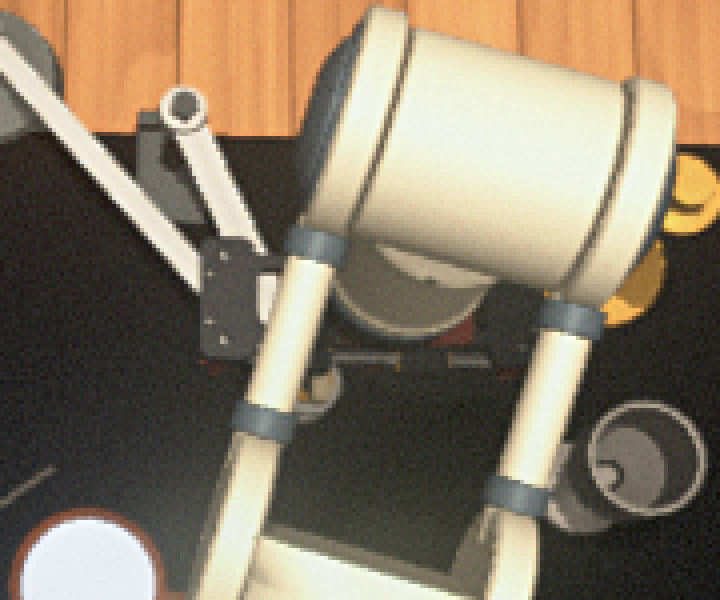

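```bash
python3 - <<'E'
from h import *
c=np.array([.2145,.56,.188]);y=np.array([.358,.932,0])
for d in(-.055,-.044,0,.044,.055):print(d,proj("side",c+d*y),proj("side",c+d*y+[0,0,.03]))
for f in("s0","s1","s2"):
    im=cv2.imread(f"pics/{f}.png").astype(int)
    m=((im[...,2]>1.8*im[...,1])&(im[...,2]>40)&(im[...,0]<60)).astype(np.uint8)
    n,l,st,ce=cv2.connectedComponentsWithStats(m)
    print(f,[tuple(s) for s in st[1:] if s[4]>40])
E
```

```text
-0.055 [107.83440306 135.4485093 ] [105.7664481  125.34796728]
-0.044 [109.34600429 133.97462333] [107.3101502  123.92767272]
0 [115.18868563 128.27771996] [113.27455064 118.44008189]
0.044 [120.7246591  122.87987195] [118.92239915 113.24373702]
0.055 [122.06354107 121.5743958 ] [120.28783379 111.98745875]
s0 [(np.int32(84), np.int32(58), np.int32(32), np.int32(21), np.int32(432)), (np.int32(113), np.int32(85), np.int32(10), np.int32(24), np.int32(71)), (np.int32(81), np.int32(88), np.int32(31), np.int32(37), np.int32(497))]
s1 [(np.int32(292), np.int32(142), np.int32(44), np.int32(33), np.int32(919)), (np.int32(296), np.int32(174), np.int32(10), np.int32(11), np.int32(42)), (np.int32(295), np.int32(183), np.int32(2), np.int32(28), np.int32(52)), (np.int32(307), np.int32(190), np.int32(40), np.int32(48), np.int32(885))]
s2 [(np.int32(292), np.int32(144), np.int32(45), np.int32(32), np.int32(923)), (np.int32(279), np.int32(153), np.int32(13), np.int32(18), np.int32(80)), (np.int32(307), np.int32(191), np.int32(40), np.int32(41), np.int32(754)), (np.int32(299), np.int32(197), np.int32(2), np.int32(22), np.int32(41))]
```

>>> {"op": "play_rows", "data": {
  "commands": [
    [0.65,[0,0,-0.05],[0,0,0]],
    [0.65,[0,0,-0.1],[0,0,0]],
    [0.65,[0,0,-0.132],[0,0,0]],
    [0.65,[0,0,-0.132],[0,0,0]],
    [0.65,[0,0,-0.132],[0,0,0]],
    [0.65,[0,0,-0.132],[0,0,0]]
  ]
}}

```text
clock: 4.63
eef_pos: [0.5716, -0.1229, 0.1459]
ee_rot: [-0.0, -0.001, 1.0, 0.0]
ft_force: [-0.9, -0.2, -0.9]
gripper_width: 0.348
grip_force: 0.0
```

```bash
python3 - <<'E'
from h import *
s=monitor.get_obs();print(s["eef_pos"],s["ft_force"],s["ft_torque"],s["gripper_width"])
snap("side","s3")
b=cv2.imread("pics/s3.png")[190:290,260:380];cv2.imwrite("pics/c5.png",cv2.resize(b,(720,600),interpolation=0))
E
```

```text
[ 0.57159202 -0.12290664  0.14593386] [-0.94629293 -0.16171882 -0.93753451] [ 0.03630678 -0.02341806 -0.02688597] 0.3479563197244582
```

View pics/c5.png

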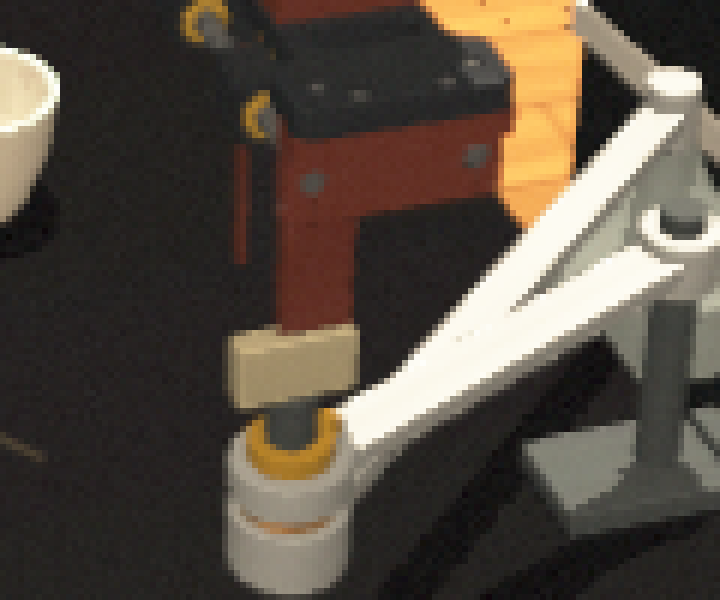

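>>> {"op": "play_rows", "data": {
  "commands": [
    [0.8,[0,0,0],[0,0,0]],
    [0.8,[0,0,0],[0,0,0]],
    [0.8,[0,0,0],[0,0,0]],
    [0.8,[0,0,0],[0,0,0]]
  ]
}}

```text
clock: 5.02
eef_pos: [0.5718, -0.123, 0.1463]
ee_rot: [0.0, -0.001, 1.0, -0.0]
ft_force: [0.9, 0.2, 0.2]
gripper_width: 0.204
grip_force: 0.0
```

```bash
python3 - <<'E'
from h import *
snap("side","s4")
s=monitor.get_obs();print(s["eef_pos"],s["ft_force"],s["ft_torque"],s["gripper_width"])
for f,w,z in(("s1",1,.1815),("s2",.43,.179),("s3",.35,.146),("s4",s["gripper_width"],.146)):
    im=cv2.imread(f"pics/{f}.png").astype(int)
    m=((im[...,2]>1.8*im[...,1])&(im[...,2]>40)&(im[...,0]<60)).astype(np.uint8)
    n,l,st,ce=cv2.connectedComponentsWithStats(m)
    print(f,[tuple(map(int,q)) for q in st[1:] if q[4]>40][1:])
    for sg in(-1,1):
      e=[.572,-.123+sg*(.044*w+.0135),z];print(proj("side",e),proj("side",np.array(e)+[0,0,.01]))
E
```

```text
[ 0.57170189 -0.12295718  0.14616081] [-0.201537   -0.41006723 -0.18554763] [ 0.03326922  0.02137161 -0.01101927] 0.1982213038204479
s1 [(296, 174, 10, 11, 42), (295, 183, 2, 28, 52), (307, 190, 40, 48, 885)]
[318.37580498 253.85086025] [318.58182731 249.39216299]
[298.68289372 221.47606991] [298.76199451 217.28160026]
s2 [(279, 153, 13, 18, 80), (307, 191, 40, 41, 754), (299, 197, 2, 22, 41)]
[313.68130305 247.29607011] [313.85473473 242.90920952]
[302.61572669 229.03886661] [302.71818293 224.79995348]
s3 [(280, 170, 13, 16, 78), (306, 209, 39, 36, 670)]
[312.50216369 260.3449194 ] [312.66500951 256.12972621]
[302.8428922  243.66522131] [302.94505541 239.56919035]
s4 [(280, 170, 14, 16, 87), (305, 208, 40, 36, 655)]
[311.33498508 258.32942714] [311.49020533 254.12813376]
[303.90975401 245.5074858 ] [304.01834868 241.39783188]
```

>>> {"op": "play_rows", "data": {
  "commands": [
    [1,[0,0,0],[0,0,0]],
    [1,[0,0,0],[0,0,0]],
    [1,[0,0,0],[0,0,0]],
    [1,[0,0,0],[0,0,0]],
    [1,[0,0,0],[0,0,0]]
  ]
}}

```text
clock: 5.48
eef_pos: [0.5716, -0.1229, 0.1459]
ee_rot: [-0.0, -0.001, 1.0, -0.0]
ft_force: [0.0, -0.3, -0.5]
gripper_width: 0.005
grip_force: 0.0
```

```bash
python3 - <<'E'
from h import *
s=monitor.get_obs();print(s["eef_pos"],s["ft_force"],s["ft_torque"],s["gripper_width"],s["grip_force"])
E
```

```text
[ 0.57162655 -0.12294882  0.14590515] [ 0.01051331 -0.32473255 -0.46132855] [ 0.03439703 -0.04841107 -0.03960053] 0.005055210311009895 0.0
```

>>> {"op": "play_rows", "data": {
  "commands": [
    [1,[0,0,-0.02],[0,0,0]],
    [1,[0,0,-0.04],[0,0,0]],
    [1,[0,0,-0.04],[0,0,0]],
    [1,[0,0,-0.04],[0,0,0]]
  ]
}}

```text
clock: 5.82
eef_pos: [0.5712, -0.1228, 0.135]
ee_rot: [-0.001, -0.001, 1.0, 0.0]
ft_force: [0.7, -0.3, 0.0]
gripper_width: 0.005
grip_force: 0.0
```

```bash
python3 - <<'E'
from h import *
s=monitor.get_obs();print(s["eef_pos"],s["ft_force"],s["ft_torque"],s["gripper_width"],s["grip_force"])
a=snap("top","t5");snap("side","s5")
c=np.array([.2145,.56,.188]);y=np.array([.358,.932,0]);x=np.array([.932,-.358,0])
for dz in(0,.08,.14,.2):
  print(dz,*[proj("top",c+[0,0,dz]+d*y) .round(1) for d in(-.089,-.055,0,.055,.089)])
b=np.hstack([cv2.resize(cv2.imread("pics/t0.png")[290:420,0:130],(400,400),interpolation=0),cv2.resize(cv2.imread("pics/s5.png")[180:280,260:360],(400,400),interpolation=0)]);cv2.imwrite("pics/c6.png",b)
E
```

```text
[ 0.57121152 -0.12283818  0.13502577] [ 0.65504201 -0.32211069  0.03247238] [0.02419899 0.08175342 0.0105542 ] 0.004847363041208395 0.0
0 [ 97.7 360.4] [ 84.6 354.4] [ 63.5 344.6] [ 42.7 335. ] [ 30.  329.1]
0.08 [ 81.  366.5] [ 66.8 359.9] [ 44.  349.3] [ 21.6 338.8] [  7.8 332.4]
0.14 [ 66.4 371.7] [ 51.3 364.6] [ 27.1 353.3] [  3.2 342.1] [-11.4 335.2]
0.2 [ 49.7 377.8] [ 33.5 370.1] [  7.7 357.9] [-17.9 345.9] [-33.5 338.5]
```

View pics/c6.png

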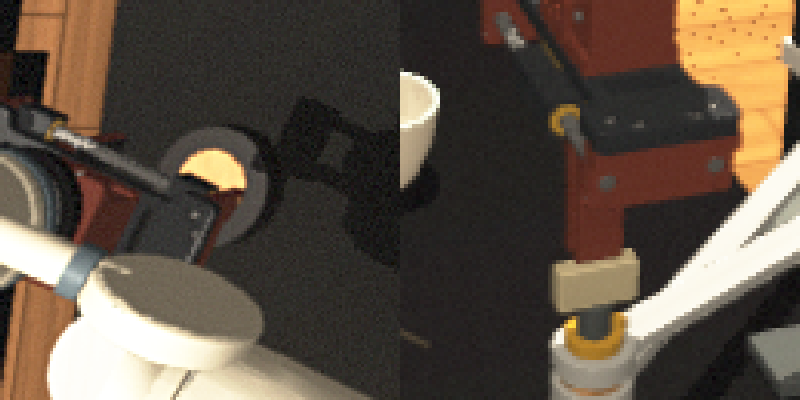

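>>> {"op": "play_rows", "data": {
  "commands": [
    [1,[0,0,-0.01],[0,0,0]],
    [1,[0,0,-0.02],[0,0,0]],
    [1,[0,0,-0.02],[0,0,0]]
  ]
}}

```text
clock: 6.17
eef_pos: [0.5717, -0.123, 0.1309]
ee_rot: [0.0, -0.001, 1.0, -0.0]
ft_force: [-0.0, -0.1, 0.7]
gripper_width: 0.003
grip_force: 0.0
```

>>> {"op": "play_rows", "data": {
  "commands": [
    [1,[0,0,-0.008],[0,0,0]],
    [1,[0,0,-0.012],[0,0,0]],
    [1,[0,0,-0.012],[0,0,0]]
  ]
}}

```text
clock: 6.42
eef_pos: [0.5721, -0.1231, 0.1305]
ee_rot: [0.001, -0.001, 1.0, -0.0]
ft_force: [-2.2, 0.4, 9.6]
gripper_width: 0.006
grip_force: 4.5
```

>>> {"op": "play_rows", "data": {
  "commands": [
    [1,[0,0,0.04],[0,0,0]],
    [0.55,[0,0,0.04],[0,0,0]],
    [0.55,[0,0,0.04],[0,0,0]],
    [0.55,[0,0,0.04],[0,0,0]],
    [0.55,[0,0,0.04],[0,0,0]],
    [0.55,[0,0,0.04],[0,0,0]],
    [0.55,[0,0,0.0],[0,0,0]],
    [0.55,[0,0,-0.03],[0,0,0]],
    [0.55,[0,0,-0.064],[0,0,0]],
    [0.55,[0,0,-0.064],[0,0,0]],
    [0.55,[0,0,-0.064],[0,0,0]]
  ]
}}

```text
clock: 7.33
eef_pos: [0.5709, -0.1228, 0.1104]
ee_rot: [-0.001, -0.001, 1.0, 0.0]
ft_force: [-0.2, 0.0, 0.1]
gripper_width: 0.45
grip_force: 0.0
```

```bash
cat > o.py <<'E'
from h import *
from scipy.spatial.transform import Rotation as Ro
s=monitor.get_obs();q=s["ee_rot"]
y=Ro.from_quat(q,scalar_first=True).apply([0,1,0])
print("t",s["clock"],"p",s["eef_pos"].round(4),"yaw",round(np.degrees(np.arctan2(y[1],y[0])),2),"F",s["ft_force"].round(2),"T",s["ft_torque"].round(3),"tau6",s["tau"][5].round(3),"w",round(s["gripper_width"],3),"g",round(s["grip_force"],1),"q6",round(np.degrees(s["q"][5]),1))
E
python3 o.py
```

```text
t 7.3333 p [ 0.5709 -0.1228  0.1104] yaw 90.1 F [-0.18  0.01  0.14] T [0.063 0.052 0.003] tau6 0.0 w 0.45 g 0.0 q6 -105.6
```

Clear. Close on the bar.

>>> {"op": "play_rows", "data": {
  "commands": [
    [1,[0,0,0],[0,0,0]],
    [1,[0,0,0],[0,0,0]],
    [1,[0,0,0],[0,0,0]],
    [1,[0,0,0],[0,0,0]],
    [1,[0,0,0],[0,0,0]],
    [1,[0,0,0],[0,0,0]],
    [1,[0,0,0],[0,0,0]],
    [1,[0,0,0],[0,0,0]]
  ]
}}

```text
clock: 8.0
eef_pos: [0.5718, -0.1233, 0.1124]
ee_rot: [0.0, -0.001, 1.0, -0.0]
ft_force: [0.0, -1.9, 1.5]
gripper_width: 0.132
grip_force: 29.9
```

```bash
python3 o.py; sleep 0; python3 o.py
```

```text
t 8.0 p [ 0.5718 -0.1233  0.1124] yaw 90.09 F [ 0.03 -1.9   1.53] T [-0.287  0.058  0.018] tau6 0.033 w 0.132 g 29.9 q6 -105.6
t 8.0 p [ 0.5718 -0.1233  0.1124] yaw 90.09 F [ 0.03 -1.9   1.53] T [-0.287  0.058  0.018] tau6 0.033 w 0.132 g 29.9 q6 -105.6
```

>>> {"op": "play_rows", "data": {
  "commands": [
    [1,[0,0,0],[0,0,-0.01]],
    [1,[0,0,0],[0,0,-0.03]],
    [1,[0,0,0],[0,0,-0.05]],
    [1,[0,0,0],[0,0,-0.07]],
    [1,[0,0,0],[0,0,-0.09]],
    [1,[0,0,0],[0,0,-0.11]],
    [1,[0,0,0],[0,0,-0.13]],
    [1,[0,0,0],[0,0,-0.15]],
    [1,[0,0,0],[0,0,-0.17]],
    [1,[0,0,0],[0,0,-0.185]],
    [1,[0,0,0],[0,0,-0.195]],
    [1,[0,0,0],[0,0,-0.2]]
  ]
}}

```text
clock: 9.0
eef_pos: [0.572, -0.1227, 0.1124]
ee_rot: [0.0, 0.309, 0.951, 0.0]
ft_force: [1.1, -0.8, 2.5]
gripper_width: 0.137
grip_force: 29.9
```

```bash
python3 o.py
```

```text
t 9.0 p [ 0.572  -0.1227  0.1124] yaw 54.03 F [ 1.07 -0.77  2.5 ] T [ 0.016 -0.146  0.025] tau6 0.058 w 0.137 g 29.9 q6 -69.5
```

>>> {"op": "play_rows", "data": {
  "commands": [
    [1,[0,0,0],[0,0,-0.008]],
    [1,[0,0,0],[0,0,-0.016]],
    [1,[0,0,0],[0,0,-0.016]]
  ]
}}

```text
clock: 9.25
eef_pos: [0.572, -0.1227, 0.1124]
ee_rot: [0.0, 0.332, 0.943, 0.0]
ft_force: [0.5, -0.2, 1.8]
gripper_width: 0.134
grip_force: 29.9
```

```bash
python3 o.py
```

```text
t 9.25 p [ 0.572  -0.1227  0.1124] yaw 51.21 F [ 0.49 -0.2   1.84] T [ 0.031 -0.15   0.027] tau6 0.358 w 0.134 g 29.9 q6 -66.7
```

>>> {"op": "play_rows", "data": {
  "commands": [
    [1,[0,0,0],[0,0,0]]
  ]
}}

```text
clock: 9.33
eef_pos: [0.572, -0.1227, 0.1123]
ee_rot: [0.0, 0.331, 0.943, 0.0]
ft_force: [0.3, 0.4, 2.8]
gripper_width: 0.132
grip_force: 29.9
```

```bash
python3 o.py
```

```text
t 9.3333 p [ 0.572  -0.1227  0.1123] yaw 51.29 F [0.33 0.39 2.84] T [ 0.062 -0.213 -0.076] tau6 0.061 w 0.132 g 29.9 q6 -66.7
```

>>> {"op": "play_rows", "data": {
  "commands": [
    [1,[0,0,0],[0,0,-0.008]],
    [1,[0,0,0],[0,0,-0.016]],
    [1,[0,0,0],[0,0,-0.016]],
    [1,[0,0,0],[0,0,-0.016]]
  ]
}}

```text
clock: 9.67
eef_pos: [0.572, -0.1227, 0.1124]
ee_rot: [0.0, 0.355, 0.935, 0.0]
ft_force: [1.4, 1.3, 3.7]
gripper_width: 0.134
grip_force: 29.9
```

```bash
python3 o.py
```

```text
t 9.6667 p [ 0.572  -0.1227  0.1124] yaw 48.43 F [1.4  1.33 3.67] T [ 0.218 -0.334  0.012] tau6 0.06 w 0.134 g 29.9 q6 -63.9
```

>>> {"op": "play_rows", "data": {
  "commands": [
    [1,[0,0,0],[0,0,-0.009]],
    [1,[0,0,0],[0,0,-0.018]],
    [1,[0,0,0],[0,0,-0.018]],
    [1,[0,0,0],[0,0,-0.018]]
  ]
}}

```text
clock: 10.0
eef_pos: [0.572, -0.1227, 0.1124]
ee_rot: [0.0, 0.381, 0.925, 0.0]
ft_force: [3.1, 1.6, 4.6]
gripper_width: 0.136
grip_force: 29.9
```

```bash
python3 o.py
```

```text
t 10.0 p [ 0.572  -0.1227  0.1124] yaw 45.21 F [3.11 1.57 4.64] T [ 0.316 -0.45  -0.076] tau6 0.063 w 0.136 g 29.9 q6 -60.7
```

>>> {"op": "play_rows", "data": {
  "commands": [
    [1,[0,0,0],[0,0,-0.009]],
    [1,[0,0,0],[0,0,-0.018]],
    [1,[0,0,0],[0,0,-0.018]],
    [1,[0,0,0],[0,0,-0.018]]
  ]
}}

```text
clock: 10.33
eef_pos: [0.572, -0.1227, 0.1123]
ee_rot: [0.0, 0.407, 0.913, 0.0]
ft_force: [2.4, 3.2, 4.4]
gripper_width: 0.13
grip_force: 29.9
```

```bash
python3 o.py
```

```text
t 10.3333 p [ 0.572  -0.1227  0.1123] yaw 41.97 F [2.44 3.22 4.37] T [ 0.494 -0.587 -0.034] tau6 0.064 w 0.13 g 29.9 q6 -57.4
```

>>> {"op": "play_rows", "data": {
  "commands": [
    [1,[0,0,0],[0,0,-0.009]],
    [1,[0,0,0],[0,0,-0.018]],
    [1,[0,0,0],[0,0,-0.018]],
    [1,[0,0,0],[0,0,-0.018]]
  ]
}}

```text
clock: 10.67
eef_pos: [0.5721, -0.1226, 0.1124]
ee_rot: [0.001, 0.433, 0.902, 0.0]
ft_force: [3.1, 4.0, 5.0]
gripper_width: 0.131
grip_force: 29.9
```

```bash
python3 o.py
```

```text
t 10.6667 p [ 0.5721 -0.1226  0.1124] yaw 38.74 F [3.15 4.02 5.02] T [ 0.546 -0.621 -0.011] tau6 0.032 w 0.131 g 29.9 q6 -54.2
```

>>> {"op": "play_rows", "data": {
  "commands": [
    [1,[0,0,0],[0,0,-0.009]],
    [1,[0,0,0],[0,0,-0.018]],
    [1,[0,0,0],[0,0,-0.018]],
    [1,[0,0,0],[0,0,-0.018]]
  ]
}}

```text
clock: 11.0
eef_pos: [0.5721, -0.1227, 0.1123]
ee_rot: [0.0, 0.458, 0.889, 0.0]
ft_force: [3.1, 1.8, 4.8]
gripper_width: 0.131
grip_force: 29.9
```

```bash
python3 o.py
```

```text
t 11.0 p [ 0.5721 -0.1227  0.1123] yaw 35.49 F [3.07 1.82 4.79] T [ 0.578 -0.705 -0.007] tau6 0.044 w 0.131 g 29.9 q6 -50.9
```

>>> {"op": "play_rows", "data": {
  "commands": [
    [1,[0,0,0],[0,0,-0.009]],
    [1,[0,0,0],[0,0,-0.018]],
    [1,[0,0,0],[0,0,-0.018]],
    [1,[0,0,0],[0,0,-0.018]]
  ]
}}

```text
clock: 11.33
eef_pos: [0.5722, -0.1226, 0.1123]
ee_rot: [0.001, 0.483, 0.876, 0.001]
ft_force: [4.4, 2.9, 4.8]
gripper_width: 0.132
grip_force: 29.9
```

```bash
python3 o.py
```

```text
t 11.3333 p [ 0.5722 -0.1226  0.1123] yaw 32.26 F [4.38 2.87 4.81] T [ 0.596 -0.712 -0.037] tau6 0.044 w 0.132 g 29.9 q6 -47.7
```

>>> {"op": "play_rows", "data": {
  "commands": [
    [1,[0,0,0],[0,0,-0.009]],
    [1,[0,0,0],[0,0,-0.018]],
    [1,[0,0,0],[0,0,-0.018]],
    [1,[0,0,0],[0,0,-0.018]]
  ]
}}

```text
clock: 11.67
eef_pos: [0.5722, -0.1226, 0.1123]
ee_rot: [0.001, 0.507, 0.862, 0.001]
ft_force: [4.2, 3.2, 5.1]
gripper_width: 0.131
grip_force: 29.9
```

```bash
python3 o.py
```

```text
t 11.6667 p [ 0.5722 -0.1226  0.1123] yaw 29.03 F [4.16 3.22 5.12] T [ 0.605 -0.804 -0.015] tau6 0.045 w 0.131 g 29.9 q6 -44.5
```

>>> {"op": "play_rows", "data": {
  "commands": [
    [1,[0,0,0],[0,0,-0.009]],
    [1,[0,0,0],[0,0,-0.018]],
    [1,[0,0,0],[0,0,-0.018]],
    [1,[0,0,0],[0,0,-0.018]]
  ]
}}

```text
clock: 12.0
eef_pos: [0.5722, -0.1226, 0.1123]
ee_rot: [0.001, 0.531, 0.847, 0.001]
ft_force: [4.4, 3.0, 3.8]
gripper_width: 0.135
grip_force: 29.9
```

```bash
python3 o.py
```

```text
t 12.0 p [ 0.5722 -0.1226  0.1123] yaw 25.8 F [4.36 3.   3.83] T [ 0.611 -0.827 -0.005] tau6 0.045 w 0.135 g 29.9 q6 -41.2
```

>>> {"op": "play_rows", "data": {
  "commands": [
    [1,[0,0,0],[0,0,-0.009]],
    [1,[0,0,0],[0,0,-0.018]],
    [1,[0,0,0],[0,0,-0.018]],
    [1,[0,0,0],[0,0,-0.018]]
  ]
}}

```text
clock: 12.33
eef_pos: [0.5723, -0.1226, 0.1123]
ee_rot: [0.001, 0.555, 0.832, 0.001]
ft_force: [4.3, 3.1, 5.1]
gripper_width: 0.135
grip_force: 29.9
```

```bash
python3 o.py
```

```text
t 12.3333 p [ 0.5723 -0.1226  0.1123] yaw 22.56 F [4.26 3.12 5.13] T [ 0.59  -0.833  0.031] tau6 0.045 w 0.135 g 29.9 q6 -38.0
```

>>> {"op": "play_rows", "data": {
  "commands": [
    [1,[0,0,0],[0,0,-0.009]],
    [1,[0,0,0],[0,0,-0.018]],
    [1,[0,0,0],[0,0,-0.018]],
    [1,[0,0,0],[0,0,-0.018]]
  ]
}}

```text
clock: 12.67
eef_pos: [0.5723, -0.1225, 0.1123]
ee_rot: [0.001, 0.578, 0.816, 0.001]
ft_force: [4.5, 2.8, 4.6]
gripper_width: 0.135
grip_force: 29.9
```

```bash
python3 o.py
```

```text
t 12.6667 p [ 0.5723 -0.1225  0.1123] yaw 19.32 F [4.5  2.78 4.64] T [ 0.583 -0.869 -0.031] tau6 0.045 w 0.135 g 29.9 q6 -34.8
```

>>> {"op": "play_rows", "data": {
  "commands": [
    [1,[0,0,0],[0,0,-0.009]],
    [1,[0,0,0],[0,0,-0.018]],
    [1,[0,0,0],[0,0,-0.018]],
    [1,[0,0,0],[0,0,-0.018]]
  ]
}}

```text
clock: 13.0
eef_pos: [0.5724, -0.1225, 0.1124]
ee_rot: [0.001, 0.601, 0.799, 0.001]
ft_force: [4.9, 3.0, 4.9]
gripper_width: 0.136
grip_force: 29.9
```

```bash
python3 o.py
```

```text
t 13.0 p [ 0.5724 -0.1225  0.1124] yaw 16.08 F [4.92 3.04 4.89] T [ 0.605 -0.957  0.016] tau6 0.045 w 0.136 g 29.9 q6 -31.5
```

>>> {"op": "play_rows", "data": {
  "commands": [
    [1,[0,0,0],[0,0,-0.009]],
    [1,[0,0,0],[0,0,-0.018]],
    [1,[0,0,0],[0,0,-0.018]],
    [1,[0,0,0],[0,0,-0.018]]
  ]
}}

```text
clock: 13.33
eef_pos: [0.5724, -0.1225, 0.1123]
ee_rot: [0.001, 0.624, 0.782, 0.001]
ft_force: [5.3, 2.2, 5.0]
gripper_width: 0.133
grip_force: 29.9
```

```bash
python3 o.py
```

```text
t 13.3333 p [ 0.5724 -0.1225  0.1123] yaw 12.84 F [5.31 2.21 5.  ] T [ 0.598 -0.965 -0.022] tau6 0.045 w 0.133 g 29.9 q6 -28.3
```

>>> {"op": "play_rows", "data": {
  "commands": [
    [1,[0,0,0],[0,0,-0.009]],
    [1,[0,0,0],[0,0,-0.018]],
    [1,[0,0,0],[0,0,-0.018]],
    [1,[0,0,0],[0,0,-0.018]]
  ]
}}

```text
clock: 13.67
eef_pos: [0.5725, -0.1225, 0.1123]
ee_rot: [0.001, 0.645, 0.764, 0.001]
ft_force: [4.7, 3.5, 5.0]
gripper_width: 0.137
grip_force: 29.9
```

```bash
python3 o.py
```

```text
t 13.6667 p [ 0.5725 -0.1225  0.1123] yaw 9.6 F [4.66 3.5  5.  ] T [ 0.647 -0.968 -0.021] tau6 0.045 w 0.137 g 29.9 q6 -25.0
```

>>> {"op": "play_rows", "data": {
  "commands": [
    [1,[0,0,0],[0,0,-0.009]],
    [1,[0,0,0],[0,0,-0.018]],
    [1,[0,0,0],[0,0,-0.018]],
    [1,[0,0,0],[0,0,-0.018]]
  ]
}}

```text
clock: 14.0
eef_pos: [0.5725, -0.1226, 0.1123]
ee_rot: [0.001, 0.667, 0.745, 0.001]
ft_force: [5.2, 3.4, 4.7]
gripper_width: 0.131
grip_force: 29.9
```

```bash
python3 o.py
```

```text
t 14.0 p [ 0.5725 -0.1226  0.1123] yaw 6.38 F [5.18 3.4  4.74] T [ 0.542 -0.941  0.179] tau6 0.295 w 0.131 g 29.9 q6 -21.8
```

>>> {"op": "play_rows", "data": {
  "commands": [
    [1,[0,0,0],[0,0,0.003]],
    [1,[0,0,0],[0,0,0.003]],
    [1,[0,0,0],[0,0,0.003]]
  ]
}}

```text
clock: 14.25
eef_pos: [0.5725, -0.1225, 0.1123]
ee_rot: [0.001, 0.663, 0.748, 0.001]
ft_force: [5.6, 3.7, 4.7]
gripper_width: 0.132
grip_force: 29.9
```

```bash
python3 o.py
```

```text
t 14.25 p [ 0.5725 -0.1225  0.1123] yaw 6.92 F [5.59 3.72 4.73] T [ 0.64  -1.046  0.071] tau6 0.06 w 0.132 g 29.9 q6 -22.4
```

>>> {"op": "play_rows", "data": {
  "commands": [
    [1,[0,0,0],[0,0,0.015]],
    [1,[0,0,0],[0,0,0.045]],
    [1,[0,0,0],[0,0,0.075]],
    [1,[0,0,0],[0,0,0.105]],
    [1,[0,0,0],[0,0,0.135]],
    [1,[0,0,0],[0,0,0.165]],
    [1,[0,0,0],[0,0,0.195]],
    [1,[0,0,0],[0,0,0.225]],
    [1,[0,0,0],[0,0,0.255]],
    [1,[0,0,0],[0,0,0.285]],
    [1,[0,0,0],[0,0,0.315]],
    [1,[0,0,0],[0,0,0.345]],
    [1,[0,0,0],[0,0,0.375]],
    [1,[0,0,0],[0,0,0.405]],
    [1,[0,0,0],[0,0,0.435]],
    [1,[0,0,0],[0,0,0.465]],
    [1,[0,0,0],[0,0,0.485]],
    [1,[0,0,0],[0,0,0.5]],
    [1,[0,0,0],[0,0,0.5]],
    [1,[0,0,0],[0,0,0.5]]
  ]
}}

```text
clock: 15.92
eef_pos: [0.5717, -0.1235, 0.1123]
ee_rot: [0.0, -0.06, 0.998, -0.001]
ft_force: [2.8, 1.1, 6.0]
gripper_width: 0.134
grip_force: 29.9
```

```bash
python3 o.py
```

```text
t 15.9167 p [ 0.5717 -0.1235  0.1123] yaw 96.87 F [2.8  1.14 5.99] T [ 0.283 -0.44  -0.031] tau6 -0.06 w 0.134 g 29.9 q6 -112.4
```

>>> {"op": "play_rows", "data": {
  "commands": [
    [0.5,[0,0,0],[0,0,0]],
    [0.5,[0,0,0],[0,0,0]],
    [0.5,[0,0,0],[0,0,0]],
    [0.5,[0,0,0],[0,0,0]],
    [0.5,[0,0,0],[0,0,0]],
    [0.5,[0,0,0],[0,0,0]],
    [0.5,[0,0,0.08],[0,0,0]],
    [0.5,[0,0,0.2],[0,0,0]],
    [0.5,[0,0,0.35],[0,0,0]],
    [0.5,[-0.1,0.15,0.4],[0,0,0]],
    [0.5,[-0.2,0.3,0.4],[0,0,0]],
    [0.5,[-0.3,0.45,0.4],[0,0,0]],
    [0.5,[-0.4,0.6,0.4],[0,0,0]],
    [0.5,[-0.4,0.6,0.4],[0,0,0]],
    [0.5,[-0.4,0.6,0.4],[0,0,0]]
  ]
}}

```text
clock: 17.17
eef_pos: [0.4703, 0.0296, 0.213]
ee_rot: [0.001, -0.061, 0.998, 0.0]
ft_force: [-1.0, -0.3, -0.1]
gripper_width: 0.501
grip_force: 0.0
```

```bash
python3 o.py; python3 - <<'E'
from h import *
snap("top","t9");snap("side","s9")
o=np.zeros((390,800,3),np.uint8)
o[:333,:400]=cv2.resize(cv2.imread("pics/t9.png")[180:230,330:390],(400,333),interpolation=0);o[:,405:795]=cv2.resize(cv2.imread("pics/s9.png")[230:295,280:345],(390,390),interpolation=0);cv2.imwrite("pics/c9.png",o)
E
```

```text
t 17.1667 p [0.4703 0.0296 0.213 ] yaw 96.99 F [-0.99 -0.33 -0.08] T [0.001 0.014 0.011] tau6 0.443 w 0.501 g 0.0 q6 -97.5
```

View pics/c9.png

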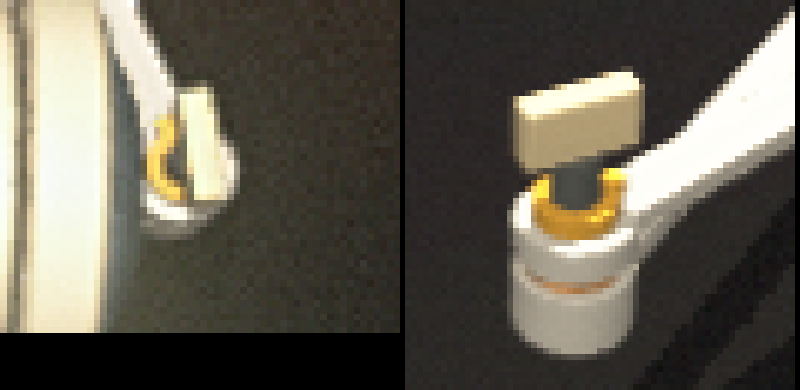

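The knob bar now sits about 7° anticlockwise of its start: in the top crop it tilts from (195,90) to (208,197). The brass bush looks the same in both views as before, and nothing is touching the lamp, so I'm handing in.

```bash
python3 -c "
from cell import ticket
print(ticket.close_job())"
```

```text
the job is handed in; nothing more can be done
None
```

I turned the knob clockwise about 83° until it bottomed (wrist torque about 0.3 N m, under the bush's 0.35 N m slip limit), backed it off about 90°, let go and moved clear; the bush looks unmoved in the pictures, no prop was touched, and I handed the job in at about 17 s with no verdict returned.

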